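Roll the wire reel into its dock and shut the gate

ROBOT

A 6-joint arm with a two-finger parallel gripper is mounted at the origin on the work surface. World frame = base frame: x ahead of the robot, y to its left, z up, the work surface at z = 0. Lengths are in m, angles in rad, forces in N, time in s.
With the tool pointing down it reaches from about 0.3 to 0.85 m from the base axis. Payload 5.4 kg.
Tool frame: the origin (TCP) lies midway between the tips of the shut fingers; the grasp point (between the pads) lies 19 mm behind it; z points along the fingers, y is the line along which they close (so a half turn about z gives the same grasp; the last joint's range is limited). The gripper opens to 85 mm and grips with 20 to 120 N. Pads are 22 mm wide; open, the fingers measure 114 mm over their backs; the gripper's body (76 mm by 85 mm) begins 54 mm behind the grasp point. The pads swing forward as they close: fully open they stand 13 mm farther back than shut.
Start: joints at [1.089, 0.158, 1.597, -0, 1.386, -0.21], TCP at [0.154, 0.554, 0.208] pointing down, gripper open.
Joint ranges: [-2.91, 2.91], [-0.94, 2.29], [0.18, 2.7], [-1.29, 4.43], [0.17, 2.64], [-3, 3]. Speed limits (rad/s): [2.57, 2.57, 3.14, 3.14, 3.14, 3.14].

INTERFACE

Orientations are given as [roll, pitch, yaw] about the fixed x, y, z axes, in that order (R = Rz(yaw) Ry(pitch) Rx(roll)).
In Python, from cell import arm gives the robot as it stands. The module is installed in compiled form; this text tells all that it offers.
- The arm moves only by the tool move_arm, never from a script. Its arguments are lists of equal length, an entry for each row: "dp": the shift along the world's x, y, z each as a share of 0.8 m, from -1 to 1, a list of three; "delta_rot": the turn, a rotation vector about the world's x, y, z each as a share of 360 degrees, from -1 to 1, a list of three. In form: {"dp": [[x, y, z], ...], "delta_rot": [[rx, ry, rz], ...]}. A call has 1 to 8 rows; each row shifts and turns the commanded pose from where the row before left it; what a row does not reach is not made up. A row lasts 1/10 s, in which the tool goes at most 50 mm and 8.59 degrees, less where a joint would pass 70% of its speed; a pose out of reach is approached as far as the arm can. A call with a number of a shift or a turn outside -1 to 1 is refused whole. A call with a gripper value outside its range is refused whole. "jaw" is the closure, from 0 (fully open) to 1 (shut), set as the call begins (left out, the last holds). The fingers move at their own pace and stop on an object; "newtons" is the grip in N (left out, the last holds). Time passes only in rows, so rows that do not move let the fingers close. It gives the time, the measured TCP pose, the force, the opening and the grip force at its end, in the units of the state.
- arm.observe(): the state, without advancing time (a new reading comes with each control period).
- arm.snapshot(name): name is "scene" or "top" or "wrist"; returns a dict with "frame" (480x640x3 uint8, blue, green, red), "range_z" (480x640 float32, m along the optical axis (not along the pixel's ray), 0 where there is no reading), "camera_matrix" (3x3 intrinsics, pixels), "camera_from_world" (4x4, takes a point from world to camera coordinates). Camera axes: x right, y down, z forward; pixel columns grow to the right and rows downward; lengths in m; the calibration is good to about 2 mm. The wrist camera is an equidistant fisheye: a pixel r from the principal point sees the ray r / f radians off the axis. A picture is of the moment at which its call begins.
- arm.close_job(): hands the job in; it is judged then, once.
The state is a dict: "time_s": time; "q": joint angles; "joint_vel": joint speeds; "joint_torque": joint torques, N m; "ee_pos": TCP position; "ee_rot": TCP orientation; "force": force on the tool from outside, world axes, zero at the start; "torque": the same for the moment, N m; "width": opening from 0.0 (shut) to 1.0 (fully open); "finger_force": force on a finger pad.
Only numpy, scipy, OpenCV 4.12 (cv2) and the standard library are available. Lean on these libraries where they do the work, as an engineer would, in place of code of your own. Each camera call takes 0.05 s, during which the arm holds its last target. There are 200 camera calls.

TASK

Straighten the standing reel so that it faces the open end of its dock, roll it along the bench on its rim - turning as a wheel does, never lifted off the bench and never falling or leaning far over - over the low sill until it sits fully home against the dock's end plate. Then, with the reel home, swing the dock's gate fully shut behind it and let go. Leave the other things on the bench where they are.

Things in the scene. Friction and masses are not known exactly. Their poses are not given: they have to be found in the camera images.
- reel_center (a point): centre of the reel, a loose spool standing on its rim: 100 mm diameter, 34 mm wide, two black 4 mm flanges, copper-coloured 90 mm drum between; 0.18-0.35 kg. Own y axis = axle (level while standing); at the start z is up and x points roughly to the dock; x and z turn as it rolls. Rolls freely, tips beyond 19 deg of lean. Pushed from behind, it turns best when pushed below centre height
- dock_home (a point): where the reel's centre must end, 50 mm above the bench. x axis: rolling direction into the dock; y: axle of a home reel; z up. The dock is fixed to the bench. Between sill and end plate a home reel has -2 to +1 mm play in x, +-4 in y. The reel starts 240 to 350 mm in front (x negative), up to 30 mm to either side, turned up to 0.3 rad
- dock_mouth (a point): middle of the dock's open end, at bench height, axes as dock_home, 70 mm before it in x. Posts 18 mm in diameter, 40 mm high stand 44 mm to either side (y) of it. Behind it are two aluminium side walls, 42 mm apart inside and 42 mm high (25 mm high over the first 41 mm), flaring to 72 mm at their front ends 4 mm beyond this point, running to the end plate (75 mm high, face 121 mm beyond). No floor, the bench
- dock_sill (a point): middle of the top of the sill, a round ridge 2.5 mm high across the lane, 18 mm before dock_home in x; the reel must roll over it
- gate_pin (a point): grip pin at the free end of the gate arm: upright black round pin of 14 mm diameter, from 52 to 95 mm above the bench; the point is on its axis, 75 mm above the bench
- gate_pivot (a point): point on the gate's upright pivot axis, on the post at x = -70, y = -44 mm of dock_home, 75 mm above the bench. The gate arm (10 mm wide, 40 to 52 mm above the bench) runs from here to the pin, 88 mm away
- gate (a joint): gate angle in rad: 0 = shut, the arm lying across the lane along the dock's +y onto the other post; grows anticlockwise seen from above as it opens outwards (in dock_home axes the pin is then at pivot + 88 mm * (-sin a, cos a)). Starts at 2.0 to 2.5 (open, swung out to the side). Stop at 0. It turns with light friction (under 1 N at the pin) and stays where it is left
- driver: bystander: screwdriver, 150 mm, lying beside the lane; origin under its middle
- blower: bystander: flat black laptop fan, 75 x 70 x 12 mm; origin under its centre
- heatpipe: bystander: dark cooling plate, 90 x 30 x 13 mm; origin under its centre
- drive: bystander: flat aluminium drive, 80 x 24 x 8 mm; origin under its centre
- brush: bystander: brush, 160 mm; origin under its middle
- taperoll: bystander: pale ring of tape lying flat, 84 mm diameter, 20 mm high; origin under its centre
Not all that is in view belongs to the job. Of the things that look like the part that bears reel_center, take the one that is nearest to the robot's base at the start.

How it is judged:
On the way, in this order (a step that is already met when the one before it is completed fails the run):
1. the reel has rolled: on its rim it has turned by more than 140 degrees about its axle before coming within 30 mm of home (angle between reel_center's own z axis and vertical above 2.45 rad and distance between reel_center and dock_home above 0.03 m and angle between reel_center's own y axis and vertical between 1.3208 and 1.8208 rad).
2. the reel stands home in the dock (centre within 12 mm) while the gate is still open (distance between reel_center and dock_home below 0.012 m and value of joint gate above 0.8 rad and angle between reel_center's own y axis and vertical between 1.3208 and 1.8208 rad), for 0.2 s.
At the end, for the whole second after the job is handed in: the reel stands upright (within 14 degrees) and still in the dock, its centre within 12 mm of home and its axle across the lane (within 14 degrees), and the gate is shut (within 0.12 rad) behind it (distance between reel_center and dock_home below 0.012 m and value of joint gate below 0.12 rad and linear speed of reel below 0.02 m/s and velocity of joint gate below 0.05 rad/s and angle between the y axis of reel_center and the y axis of dock_home, either way round below 0.25 rad and angle between reel_center's own y axis and vertical between 1.3208 and 1.8208 rad); the robot touches nothing.
It fails at once if the reel is lifted off the bench (centre more than 12 mm above its standing height) (height (world z) of reel_center above 0.062 m).
It fails at once if the reel falls or leans more than 28 degrees (angle between reel_center's own y axis and vertical below 1.0708 rad or angle between reel_center's own y axis and vertical above 2.0708 rad).
It fails at once if a bystander is moved more than 30 mm (distance of any of driver, blower, heatpipe, drive, brush, taperoll from where it was at the start of the episode above 0.03 m).
It also fails if it takes over 72 s, if anything falls off the work surface, if the arm or the gripper's body presses on something with over 40 N, if the wrist force passes 120 N, or if a joint passes its speed limit or range.

## Working session

There is one attempt and no reset: what is moved stays moved. The work goes in short steps, Python scripts to look and compute and a tool call to move; the robot and the scene stay as the last step left them, time stands still between calls to the robot, and variables do not carry over. Pictures are saved under pics/ and viewed, at most 10 in all, crops included, and the job is handed in when it is done.

Besides the shell and the picture viewer there is one more tool, called after "Request:" as name(argument=value, ...) on one line, values as JSON. move_arm: Moves the arm, as the interface text tells. Its arguments: {"type":"object","properties":{"dp":{"type":"array","items":{"type":"array","items":{"type":"number"}}},"delta_rot":{"type":"array","items":{"type":"array","items":{"type":"number"}}},"jaw":{"type":"number"},"newtons":{"type":"number"}},"required":["dp","delta_rot"]}

```bash
mkdir -p pics
cat > h.py <<'E'
import numpy as np, cv2
from cell import arm
def snap(n):
    s=arm.snapshot(n); return s
def world(s):
    K=np.array(s["camera_matrix"]);T=np.linalg.inv(np.array(s["camera_from_world"]))
    z=s["range_z"];v,u=np.mgrid[0:480,0:640]
    P=np.stack([(u-K[0,2])/K[0,0]*z,(v-K[1,2])/K[1,1]*z,z],-1)
    W=P@T[:3,:3].T+T[:3,3]; W[z==0]=np.nan
    return W
E
python3 - <<'E'
from h import *
for n in("top","scene"):
    s=snap(n);cv2.imwrite(f"pics/{n}0.png",s["frame"]);np.save(n+"W.npy",world(s))
    print(n,np.linalg.inv(np.array(s["camera_from_world"]))[:3].round(3).tolist(),s["camera_matrix"])
print(arm.observe())
E
```

```text
top [[0.018, -0.989, 0.145, 0.408], [-1.0, -0.014, 0.024, 0.06], [-0.021, -0.146, -0.989, 0.935]] [[495.23315561   0.         313.1193218 ]
 [  0.         495.23315561 231.69453621]
 [  0.           0.           1.        ]]
scene [[-0.417, 0.537, -0.733, 1.114], [0.909, 0.247, -0.336, 0.36], [0.001, -0.807, -0.591, 0.558]] [[433.80245038   0.         315.08892723]
 [  0.         433.80245038 241.94090932]
 [  0.           0.           1.        ]]
{'time_s': 0.1, 'q': array([ 1.08890124e+00,  1.59012758e-01,  1.59812886e+00,  5.98807311e-06,
        1.38622041e+00, -2.10078409e-01]), 'joint_vel': array([-2.74953181e-04, -9.89361672e-05,  2.94435939e-04,  1.20397644e-03,
       -4.43281378e-04, -1.26298641e-03]), 'joint_torque': array([-6.69575020e-04, -3.96989357e+01, -3.32338250e+01, -1.91799800e-04,
        4.22686979e-03,  1.91759995e-06]), 'ee_pos': array([0.15410055, 0.55334579, 0.20718909]), 'ee_rot': array([-3.13986340e+00, -3.74735633e-04,  2.86977454e+00]), 'force': array([0.09725877, 0.37576682, 0.14588922]), 'torque': array([ 0.03015544, -0.00135258,  0.01185389]), 'finger_force': 0.0, 'width': 1.0016455213167006}
```

View pics/top0.png

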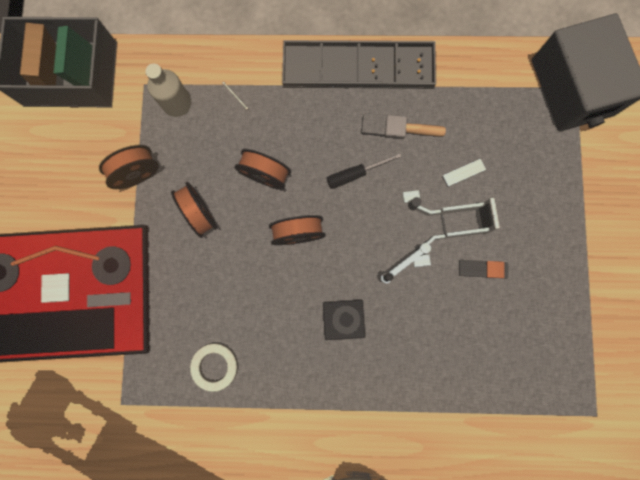

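View pics/scene0.png

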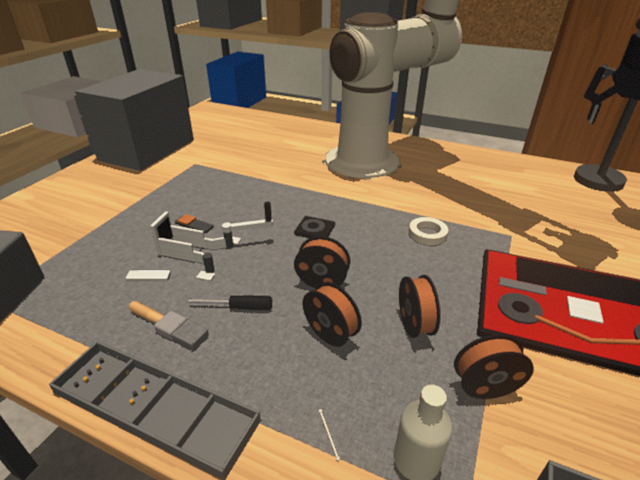

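Top view: four look-alike reels at pixels (128,166), (193,209), (263,168) and (297,229). The dock is open to the left, with posts at (413,203) and (424,250), its end plate at (488,213) and the gate pin at (386,277). The candidate nearest the base is (297,229); I'll check it in numbers and one crop.

```bash
cat > m.py <<'E'
from h import *
W=np.load("topW.npy")
im=cv2.imread("pics/top0.png")
def reg(u0,u1,v0,v1,zlo,zhi):
    w=W[v0:v1,u0:u1].reshape(-1,3); return w[(w[:,2]>zlo)&(w[:,2]<zhi)]
def rect(p):
    (c,s,a)=cv2.minAreaRect((p[:,:2]*1000).astype(np.float32)); return np.round(c,1),np.round(s,1),round(a,1),len(p)
for n,b in dict(r1=(95,162,135,195),r2=(165,222,175,245),r3=(228,298,140,195),r4=(262,332,207,250)).items():
    p=reg(*b,.03,.12); print(n,rect(p),p[:,2].max(),"dist",np.hypot(*p[:,:2].mean(0)))
    q=reg(*b,.085,.12);print("  top",rect(q),q.mean(0))
for n,b,z in [("postL",(400,425,190,212),(.03,.06)),("postR",(415,436,240,260),(.03,.12)),("pin",(376,396,266,288),(.06,.12)),("plate",(470,505,190,240),(.06,.09)),("walls",(440,478,195,245),(.03,.06)),("arm",(376,436,238,288),(.035,.06))]:
    p=reg(*b,*z); print(n,rect(p),p.mean(0).round(4),p[:,2].max().round(4))
cv2.imwrite("pics/crop.png",np.hstack([cv2.resize(im[195:260,255:345],(400,289)),cv2.resize(im[180:294,370:528],(400,289))]))
print(W[232,345],W[300,400],W[150,300])
E
python3 m.py
```

```text
r1 (array([653.8, 424. ]), array([37.1, 99.4]), 29.3, 1694) 0.10342671870174847 dist 0.7737249017511398
  top (array([654.5, 423.4]), array([36.5, 73.6]), 29.7, 750) [0.65436999 0.42244208 0.0934457 ]
r2 (array([576. , 298.3]), array([99.6, 34.6]), 32.8, 1203) 0.10339678370584637 dist 0.6405227359167346
  top (array([575.3, 298. ]), array([74.1, 34.3]), 33.1, 703) [0.57391577 0.2970425  0.09356841]
r3 (array([652.6, 175.7]), array([99.3, 35.4]), 70.0, 1310) 0.10423258885164344 dist 0.6702055480701441
  top (array([652.7, 175.4]), array([74.4, 35.1]), 68.8, 715) [0.6520458  0.17419333 0.0936289 ]
r4 (array([540.2, 110.1]), array([35. , 99.8]), 10.0, 1276) 0.10306294815741157 dist 0.5486751568668035
  top (array([540. , 111.2]), array([34.6, 74.6]), 10.0, 740) [0.54014852 0.1101136  0.09360703]
postL (array([ 598.5, -106.6]), array([16.8, 17.4]), 45.7, 89) [ 0.598  -0.1062  0.0406] 0.0442
postR (array([ 507.2, -111.7]), array([17.4, 34.8]), 29.0, 147) [ 0.5077 -0.1144  0.0536] 0.0591
pin (array([457.4, -49.5]), array([13.1, 12.4]), 42.4, 72) [ 0.4569 -0.0485  0.0906] 0.0996
plate (array([ 572.7, -234.9]), array([55.8, 12.8]), 8.5, 277) [ 0.5721 -0.2342  0.072 ] 0.0807
walls (array([ 566.3, -189.2]), array([52.9, 64.2]), 7.8, 254) [ 0.5678 -0.1866  0.0413] 0.048
arm (array([484.5, -84.7]), array([ 17.6, 105.7]), 38.0, 344) [ 0.4898 -0.0909  0.0534] 0.0599
[0.5455354  0.02172101 0.00137536] [ 0.41911561 -0.08152159  0.00175537] [0.70582804 0.1108499  0.00267893]
```

View pics/crop.png

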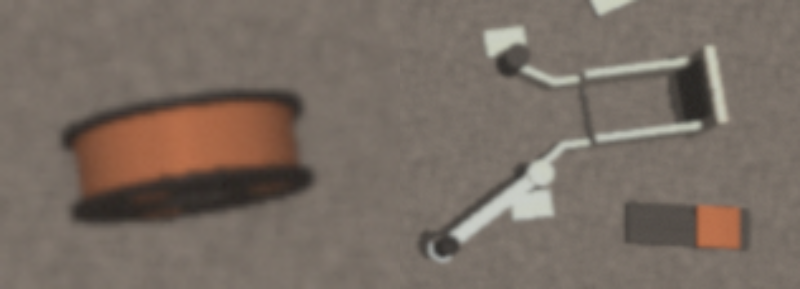

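Choice confirmed: the crop shows a single upright reel, and it is 0.549 m from the base (the others are 0.64 to 0.77 m). It is 100 x 35 mm and 100 mm high, centred at (0.540, 0.1105), with its axle at 10°.

The dock's y axis is at about 8.2°, giving mouth (0.555, -0.113), home (0.565, -0.182) and gate angle 2.09. The reel sits about 17 mm to the +y side of the lane.

Plan:
1. Grip the reel on its flanges, slide it into line and release.
2. Push it low from behind with nearly shut fingers.
3. Shut the gate.

Request:
move_arm(dp=[[0.03,-0.0346,0],[0.03,-0.0346,0],[0.03,-0.0346,0],[0.03,-0.0346,0],[0.03,-0.0346,0],[0.03,-0.0346,0],[0.03,-0.0346,0],[0.03,-0.0346,0]], delta_rot=[[0,0,-0.0112],[0,0,-0.0112],[0,0,-0.0112],[0,0,-0.0112],[0,0,-0.0112],[0,0,-0.0112],[0,0,-0.0112],[0,0,-0.0112]], jaw=0, newtons=20)

```text
time_s: 0.9
ee_pos: [0.3468, 0.3311, 0.2077]
ee_rot: [-3.141, -0.0, 2.304]
force: [1.6, 0.5, -0.6]
width: 0.995
finger_force: 0.0
```

Request:
move_arm(dp=[[0.03,-0.0346,0],[0.03,-0.0346,0],[0.03,-0.0346,0],[0.03,-0.0346,0],[0.03,-0.0346,0],[0.03,-0.0346,0],[0.03,-0.0346,0],[0.03,-0.0346,0]], delta_rot=[[0,0,-0.0112],[0,0,-0.0112],[0,0,-0.0112],[0,0,-0.0112],[0,0,-0.0112],[0,0,-0.0112],[0,0,-0.0112],[0,0,-0.0112]])

```text
time_s: 1.7
ee_pos: [0.5389, 0.1097, 0.2076]
ee_rot: [-3.141, -0.0, 1.741]
force: [0.3, 0.1, -0.5]
width: 1.0
finger_force: 0.0
```

Request:
move_arm(dp=[[0,0,0],[0,0,0]], delta_rot=[[0,0,0],[0,0,0]])

```text
time_s: 1.9
ee_pos: [0.5381, 0.1107, 0.2075]
ee_rot: [-3.14, -0.001, 1.743]
force: [-0.7, 0.5, -0.3]
width: 1.0
finger_force: 0.0
```

Request:
move_arm(dp=[[0.002,0,-0.027],[0,0,-0.027],[0,0,-0.027],[0,0,-0.027],[0,0,-0.027],[0,0,-0.027],[0,0,-0.027],[0,0,-0.027]], delta_rot=[[0,0,0],[0,0,0],[0,0,0],[0,0,0],[0,0,0],[0,0,0],[0,0,0],[0,0,0]])

```text
time_s: 2.7
ee_pos: [0.5389, 0.1124, 0.0345]
ee_rot: [-3.141, -0.0, 1.746]
force: [0.4, -0.4, -0.6]
width: 0.997
finger_force: 0.0
```

Request:
move_arm(dp=[[0,0,0],[0,0,0],[0,0,0],[0,0,0],[0,0,0],[0,0,0],[0,0,0],[0,0,0]], delta_rot=[[0,0,0],[0,0,0],[0,0,0],[0,0,0],[0,0,0],[0,0,0],[0,0,0],[0,0,0]], jaw=0.5)

```text
time_s: 3.5
ee_pos: [0.54, 0.111, 0.0354]
ee_rot: [3.142, -0.0, 1.744]
force: [-0.6, 0.7, 0.5]
width: 0.498
finger_force: 0.0
```

Request:
move_arm(dp=[[0,0,0],[0,0,0],[0,0,0],[0,0,0]], delta_rot=[[0,0,0],[0,0,0],[0,0,0],[0,0,0]], jaw=0.64, newtons=20)

```text
time_s: 3.9
ee_pos: [0.5401, 0.111, 0.0354]
ee_rot: [3.141, 0.0, 1.744]
force: [-0.7, 0.1, 0.9]
width: 0.395
finger_force: 25.1
```

Run:
```python
from h import *
print(arm.observe()["finger_force"])
W=world(snap("top"))
w=W[195:265,255:345].reshape(-1,3)
# dock posts/plate remeasure not needed; check walls midline from saved
W0=np.load("topW.npy")
d=np.array([.143,-.990]);y=np.array([.990,.143]);home=np.array([.5649,-.1822])
p=W0[185:255,400:505].reshape(-1,3); p=p[p[:,2]>.028]
r=p[:,:2]-home; X=r@d;Y=r@y
for a,b in((-60,-40),(-40,-20),(-20,0),(0,20),(20,40),(40,48),(48,62)):
    m=(X*1e3>a)&(X*1e3<b)&(abs(Y)<.045); 
    L=Y[m&(Y>0)]*1e3;R=Y[m&(Y<0)]*1e3
    print(a,b,len(L),len(R),L.mean().round(1) if len(L) else None,R.mean().round(1) if len(R) else None, p[m][:,2].mean().round(3), (X[m].mean()*1e3).round(1))
```

```text
25.063540935516357
-60 -40 6 4 27.9 -27.2 0.029 -50.6
-40 -20 19 20 23.0 -23.6 0.037 -25.9
-20 0 44 37 23.2 -23.9 0.041 -10.1
0 20 45 41 23.0 -23.6 0.041 9.8
20 40 43 40 22.9 -24.0 0.041 29.9
40 48 48 49 15.7 -14.9 0.048 46.3
48 62 190 211 13.6 -14.5 0.063 51.7
```

Request:
move_arm(dp=[[-0.0036,-0.0005,0],[-0.0036,-0.0005,0],[-0.0036,-0.0005,0],[-0.0036,-0.0005,0],[-0.0036,-0.0005,0],[-0.0036,-0.0005,0],[0,0,0],[0,0,0]], delta_rot=[[0,0,-0.0008],[0,0,-0.0008],[0,0,-0.0008],[0,0,-0.0008],[0,0,-0.0008],[0,0,-0.0008],[0,0,0],[0,0,0]])

```text
time_s: 4.75
ee_pos: [0.5222, 0.1085, 0.0353]
ee_rot: [-3.14, -0.0, 1.714]
force: [-1.8, -0.1, 2.9]
width: 0.395
finger_force: 25.3
```

Request:
move_arm(dp=[[0,0,0],[0,0,0],[0,0,0],[0,0,0],[0,0,0],[0,0,0]], delta_rot=[[0,0,0],[0,0,0],[0,0,0],[0,0,0],[0,0,0],[0,0,0]], jaw=0.4)

```text
time_s: 5.35
ee_pos: [0.5227, 0.1086, 0.0352]
ee_rot: [-3.141, -0.0, 1.714]
force: [0.4, 0.5, -0.2]
width: 0.598
finger_force: 0.0
```

Request:
move_arm(dp=[[0,0,0.02],[0,0,0.04],[0,0,0.04],[0,0,0.03],[-0.005,0.036,0],[-0.005,0.036,0],[-0.005,0.036,0],[0,0,0]], delta_rot=[[0,0,0],[0,0,0],[0,0,0],[0,0,0],[0,0,0],[0,0,0],[0,0,0],[0,0,0]], jaw=0.4)

```text
time_s: 6.15
ee_pos: [0.5099, 0.1977, 0.1393]
ee_rot: [-3.142, -0.001, 1.717]
force: [0.8, -0.6, -0.9]
width: 0.602
finger_force: 0.0
```

```bash
cat > r.py <<'E'
from h import *
import sys
d=np.array([.143,-.990]);y=np.array([.990,.143]);home=np.array([.5649,-.1822])
def reel(X0,X1,save=None):
    s=snap("top");W=world(s)
    if save: cv2.imwrite(save,s["frame"])
    r=W[...,:2]-home; X=r@d*1e3;Y=r@y*1e3
    b=s["frame"].astype(int)
    m=(X>X0)&(X<X1)&(abs(Y)<45)&(W[...,2]>.06)&(W[...,2]<.108)
    a=np.stack([X[m],Y[m]],1).astype(np.float32)
    print("dock-frame rect",cv2.minAreaRect(a),a.min(0),a.max(0),len(a),"zmax",W[m][:,2].max())
if __name__=="__main__": reel(float(sys.argv[1]),float(sys.argv[2]),sys.argv[3] if len(sys.argv)>3 else None)
E
python3 r.py -350 -230 pics/a.png; python3 -c "
from h import *
o=arm.observe();print(o['ee_pos'],o['time_s'])"
```

```text
dock-frame rect ((-293.0126647949219, -0.5183486938476562), (97.48566436767578, 34.76902389526367), 0.13973067700862885) [-341.7898    -17.894812] [-244.30797    16.901302] 1108 zmax 0.10473732681654313
[0.51025297 0.19612934 0.13920235] 6.2
```

View pics/a.png

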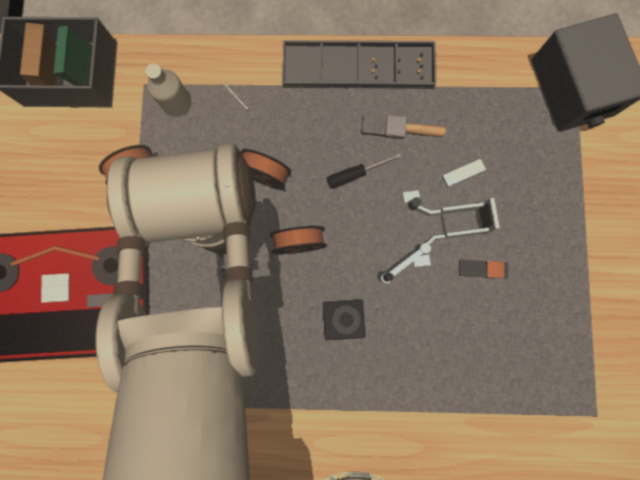

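Request:
move_arm(dp=[[0,0,-0.0265],[0,0,-0.0265],[0,0,-0.0265],[0,0,-0.0265],[0,0,-0.0265],[0,0,0],[0,0,0],[0,0,0]], delta_rot=[[0,0,0],[0,0,0],[0,0,0],[0,0,0],[0,0,0],[0,0,0],[0,0,0],[0,0,0]], jaw=0.94)

```text
time_s: 7.0
ee_pos: [0.512, 0.1948, 0.0348]
ee_rot: [3.139, 0.0, 1.713]
force: [0.2, -0.9, -0.6]
width: 0.064
finger_force: 0.0
```

Request:
move_arm(dp=[[0.0009,-0.0062,0],[0.0009,-0.0062,0],[0.0009,-0.0062,0],[0.0009,-0.0062,0],[0.0009,-0.0062,0],[0.0009,-0.0062,0],[0.0009,-0.0062,0],[0.0009,-0.0062,0]], delta_rot=[[0,0,0],[0,0,0],[0,0,0],[0,0,0],[0,0,0],[0,0,0],[0,0,0],[0,0,0]])

```text
time_s: 7.8
ee_pos: [0.5165, 0.1549, 0.0333]
ee_rot: [-3.142, 0.0, 1.714]
force: [0.3, 0.1, -0.5]
width: 0.06
finger_force: 0.0
```

```bash
python3 r.py -330 -150; python3 -c "
from h import *
o=arm.observe();r=o['ee_pos'][:2]-np.array([.5649,-.1822]);print(r@[.143,-.99],r@[.99,.143],o['ee_pos'],o['width'],o['force'])"
```

```text
dock-frame rect ((-266.4969787597656, -0.3368682861328125), (34.940128326416016, 62.59233856201172), 89.99852752685547) [-297.79358   -17.807482] [-235.20038    17.133373] 660 zmax 0.10293080871314242
-0.3399540230326982 0.00034150144087861933 [0.51665115 0.15421862 0.03327083] 0.0597892370637796 [ 0.22868732 -0.33013859 -0.15214052]
```

Contact made, and the reel is still in line. Rolling on.

Request:
move_arm(dp=[[0.0009,-0.0062,0],[0.0009,-0.0062,0],[0.0009,-0.0062,0],[0.0009,-0.0062,0],[0.0009,-0.0062,0],[0.0009,-0.0062,0],[0.0009,-0.0062,0],[0.0009,-0.0062,0]], delta_rot=[[0,0,0],[0,0,0],[0,0,0],[0,0,0],[0,0,0],[0,0,0],[0,0,0],[0,0,0]])

```text
time_s: 8.65
ee_pos: [0.5223, 0.1152, 0.0333]
ee_rot: [-3.142, -0.0, 1.714]
force: [0.2, 0.9, 1.0]
width: 0.061
finger_force: 0.2
```

Request:
move_arm(dp=[[0.0009,-0.0062,0],[0.0009,-0.0062,0],[0.0009,-0.0062,0],[0.0009,-0.0062,0],[0.0009,-0.0062,0],[0.0009,-0.0062,0],[0.0009,-0.0062,0],[0.0009,-0.0062,0]], delta_rot=[[0,0,0],[0,0,0],[0,0,0],[0,0,0],[0,0,0],[0,0,0],[0,0,0],[0,0,0]])

```text
time_s: 9.45
ee_pos: [0.528, 0.0755, 0.0333]
ee_rot: [-3.142, 0.0, 1.714]
force: [-0.6, 0.1, 1.0]
width: 0.063
finger_force: 0.2
```

```bash
python3 r.py -255 -60 ; python3 -c "
from h import *
o=arm.observe();r=o['ee_pos'][:2]-np.array([.5649,-.1822]);print(r@[.143,-.99],r@[.99,.143],o['ee_pos'],o['width'],o['force'])
s=snap('scene');cv2.imwrite('pics/b.png',s['frame'][150:400,180:480])"
```

```text
dock-frame rect ((-153.50750732421875, -6.072681427001953), (42.787288665771484, 161.2178497314453), 83.06009674072266) [-236.079    -37.04942] [-76.07411   16.607294] 204 zmax 0.09989142559615538
-0.25977168668514 0.0004437963754844454 [0.52821215 0.07489629 0.0333242 ] 0.060270801994109696 [ 0.38472752 -0.42614714  0.25064814]
```

View pics/b.png

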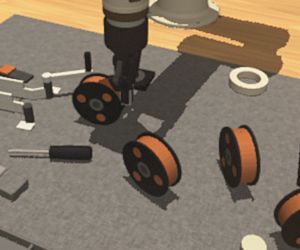

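The crop shows the reel upright at (98,98) with the pusher behind it at (125,85), heading for the dock. Continuing.

Request:
move_arm(dp=[[0.0009,-0.0062,0],[0.0009,-0.0062,0],[0.0009,-0.0062,0],[0.0009,-0.0062,0],[0.0009,-0.0062,0],[0.0009,-0.0062,0],[0.0009,-0.0062,0],[0.0009,-0.0062,0]], delta_rot=[[0,0,0],[0,0,0],[0,0,0],[0,0,0],[0,0,0],[0,0,0],[0,0,0],[0,0,0]])

```text
time_s: 10.35
ee_pos: [0.5338, 0.0358, 0.0333]
ee_rot: [3.142, 0.0, 1.714]
force: [-0.4, 0.6, 0.3]
width: 0.056
finger_force: 0.1
```

Request:
move_arm(dp=[[0.0009,-0.0062,0],[0.0009,-0.0062,0],[0.0009,-0.0062,0],[0.0009,-0.0062,0],[0.0009,-0.0062,0],[0.0009,-0.0062,0],[0.0009,-0.0062,0],[0.0009,-0.0062,0]], delta_rot=[[0,0,0],[0,0,0],[0,0,0],[0,0,0],[0,0,0],[0,0,0],[0,0,0],[0,0,0]])

```text
time_s: 11.15
ee_pos: [0.5396, -0.0038, 0.0333]
ee_rot: [-3.142, -0.0, 1.714]
force: [-0.5, 0.6, -0.1]
width: 0.058
finger_force: 0.2
```

Run:
```python
from h import *
o=arm.observe();r=o['ee_pos'][:2]-np.array([.5649,-.1822]);print(r@[.143,-.99],r@[.99,.143],o['ee_pos'],o['force'])
a=snap('scene');b=snap('top')
W=world(a);r=W[...,:2]-np.array([.5649,-.1822]);X=r@[.143,-.99]*1e3;Y=r@[.99,.143]*1e3
m=(X>-185)&(X<-60)&(abs(Y)<30)&(W[...,2]>.055)&(W[...,2]<.104)
hsv=cv2.cvtColor(a['frame'],cv2.COLOR_BGR2HSV)
print(m.sum(),X[m].min(),X[m].max(),np.percentile(Y[m],[1,50,99]))
# +Y face fit (flange plane seen by scene camera)
f=m&(Y>8); A=np.c_[X[f],W[f][:,2]*1e3,np.ones(f.sum())]; print("flange plane Y=aX+bZ+c",np.linalg.lstsq(A,Y[f],rcond=None)[0])
cv2.imwrite('pics/c.png',np.hstack([cv2.resize(a['frame'][150:350,120:360],(480,400)),cv2.resize(b['frame'][160:310,330:450],(320,400))]))
```

```text
-0.1802401218236427 0.0004188671702564095 [ 0.53955426 -0.00380032  0.03329551] [-0.51715317  0.58617184 -0.06106545]
1041 -184.8255297794763 -75.57389581022643 [-16.16599738  15.83555949  18.71307561]
flange plane Y=aX+bZ+c [ 1.06346148e-02 -1.44184640e-03  1.75511505e+01]
```

View pics/c.png

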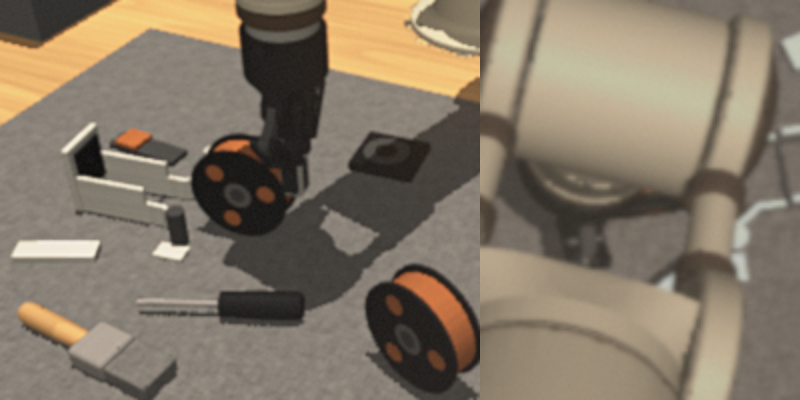

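The picture shows the reel upright at (240,190) in the left half, about 50 mm before the posts, square to the lane and centred. Before going in, I'll check from the flange's hole pattern that it really turned.

```bash
cat > rot.py <<'E'
from h import *
def holes(s,c,ax,img):
    # rectify flange face at centre c, outward axle ax; e1 horizontal ahead, z up
    K=np.array(s["camera_matrix"]);T=np.array(s["camera_from_world"])
    e1=np.array([ax[1],-ax[0],0]);o=np.array([*c,.05])+.017*np.array([*ax,0])
    t=np.deg2rad(np.arange(360));v=[]
    best=None
    for R in (.024,.026,.028,.03,.032):
        P=o+R*(np.cos(t)[:,None]*e1+np.sin(t)[:,None]*np.array([0,0,1]))
        p=P@T[:3,:3].T+T[:3,3];p=p@K.T;uv=(p[:,:2]/p[:,2:]).astype(np.float32)
        q=cv2.remap(img,uv[:,0].copy()[None],uv[:,1].copy()[None],cv2.INTER_LINEAR)[0].astype(float)
        v.append(q[:,2]-q[:,0])
    v=np.mean(v,0);ph=np.sum(v*np.exp(3j*t));print("mod",abs(ph)/v.sum(),"phase/120",np.rad2deg(np.angle(ph))/3%120, "first harm",[round(abs(np.sum(v*np.exp(1j*k*t)))/v.sum(),2) for k in range(1,6)])
s=snap("scene")
a=np.deg2rad(10);holes(s,(.540,.1108),(np.cos(a),np.sin(a)),cv2.imread("pics/scene0.png"))
a=np.deg2rad(8.2);home=np.array([.5649,-.1822]);c=home-.124*np.array([.143,-.99])-.0006*np.array([.99,.143])
holes(s,c,(np.cos(a),np.sin(a)),s["frame"])
E
python3 rot.py
```

```text
mod 0.5937020833224117 phase/120 119.4212747625183 first harm [np.float64(0.04), np.float64(0.02), np.float64(0.59), np.float64(0.06), np.float64(0.03)]
mod 0.6964608979067083 phase/120 41.087102106479314 first harm [np.float64(0.08), np.float64(0.25), np.float64(0.7), np.float64(0.1), np.float64(0.25)]
```

The pattern moved by 198° (mod 120), against 194° for pure rolling, so it is rolling. On into the dock.

Request:
move_arm(dp=[[0.0009,-0.0062,0],[0.0009,-0.0062,0],[0.0009,-0.0062,0],[0.0009,-0.0062,0],[0.0009,-0.0062,0],[0.0009,-0.0062,0],[0.0009,-0.0062,0],[0.0009,-0.0062,0]], delta_rot=[[0,0,0],[0,0,0],[0,0,0],[0,0,0],[0,0,0],[0,0,0],[0,0,0],[0,0,0]])

```text
time_s: 12.1
ee_pos: [0.5453, -0.0436, 0.0333]
ee_rot: [3.142, 0.0, 1.714]
force: [-0.2, -0.1, 0.5]
width: 0.063
finger_force: 0.1
```

Request:
move_arm(dp=[[0.0009,-0.0062,0],[0.0009,-0.0062,0],[0.0009,-0.0062,0],[0.0009,-0.0062,0],[0.0009,-0.0062,0],[0.0009,-0.0062,0],[0.0009,-0.0062,0],[0.0009,-0.0062,0]], delta_rot=[[0,0,0],[0,0,0],[0,0,0],[0,0,0],[0,0,0],[0,0,0],[0,0,0],[0,0,0]])

```text
time_s: 12.9
ee_pos: [0.5511, -0.0832, 0.0333]
ee_rot: [3.142, -0.0, 1.714]
force: [0.7, 0.7, -0.2]
width: 0.059
finger_force: 0.2
```

Request:
move_arm(dp=[[0.0006,-0.0042,0],[0.0006,-0.0042,0],[0.0006,-0.0042,0],[0.0006,-0.0042,0],[0.0006,-0.0042,0],[0.0006,-0.0042,0],[0.0006,-0.0042,0],[0.0006,-0.0042,0]], delta_rot=[[0,0,0],[0,0,0],[0,0,0],[0,0,0],[0,0,0],[0,0,0],[0,0,0],[0,0,0]])

```text
time_s: 13.7
ee_pos: [0.5569, -0.1022, 0.0384]
ee_rot: [3.138, -0.013, 1.713]
force: [-10.1, 36.1, 46.5]
width: 0.061
finger_force: 25.3
```

Request:
move_arm(dp=[[0.0005,-0.0033,0],[0.0005,-0.0033,0],[0.0005,-0.0033,0],[0.0005,-0.0033,0],[0.0005,-0.0033,0],[0,0,0],[0,0,0],[0,0,0]], delta_rot=[[0,0,0],[0,0,0],[0,0,0],[0,0,0],[0,0,0],[0,0,0],[0,0,0],[0,0,0]])

```text
time_s: 14.5
ee_pos: [0.5562, -0.1229, 0.0325]
ee_rot: [-3.14, -0.001, 1.713]
force: [-0.1, 0.2, 0.4]
width: 0.056
finger_force: 0.0
```

```bash
cat > st.py <<'E'
from h import *
o=arm.observe();r=o['ee_pos'][:2]-np.array([.5649,-.1822]);print(r@[.143,-.99],r@[.99,.143],o['ee_pos'],o['force'],o['time_s'])
a=snap('scene')
W=world(a);r=W[...,:2]-np.array([.5649,-.1822]);X=r@[.143,-.99]*1e3;Y=r@[.99,.143]*1e3
m=(X>-60)&(X<60)&(abs(Y)<30)&(W[...,2]>.055)&(W[...,2]<.106)
f=m&(Y>8)&(X<46);A=np.c_[X[f],W[f][:,2]*1e3,np.ones(f.sum())]; print(f.sum(),"plane",np.linalg.lstsq(A,Y[f],rcond=None)[0])
for z in(60,70,80,90):
    q=f&(abs(W[...,2]*1e3-z)<4);print(z,X[q].min().round(1),X[q].max().round(1))
cv2.imwrite('pics/d.png',cv2.resize(a['frame'][170:300,120:320],(800,520)))
E
python3 st.py
```

```text
-0.059899329647213104 -9.958580247309938e-05 [ 0.55624056 -0.12294643  0.03254722] [-0.14309467  0.24884901  0.43586616] 14.5
754 plane [ 2.57293393e-02 -1.27495860e-02  1.77652139e+01]
60 -59.0 45.0
70 -59.9 43.8
80 -59.6 38.7
90 -59.6 33.2
```

View pics/d.png

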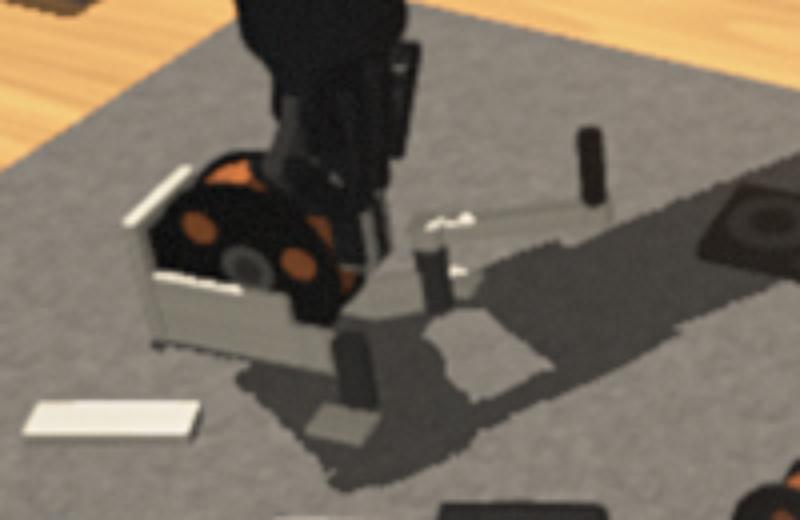

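The reel popped over the sill and sits against the end plate at about x=0, upright; in the crop the flange is at (245,245) and the gate pin at (592,165). Next I back off, rise and go to the pin at about (0.457, -0.049).

Request:
move_arm(dp=[[-0.004,0.028,0],[-0.004,0.028,0],[-0.004,0.028,0],[0,0,0.04],[0,0,0.05],[0,0,0.03],[0,0,0],[0,0,0]], delta_rot=[[0,0,0],[0,0,0],[0,0,0],[0,0,0],[0,0,0],[0,0,0],[0,0,0],[0,0,0]])

```text
time_s: 15.35
ee_pos: [0.5472, -0.0557, 0.1292]
ee_rot: [3.141, 0.0, 1.714]
force: [0.3, -0.6, -0.3]
width: 0.063
finger_force: 0.0
```

Request:
move_arm(dp=[[-0.028,0.0023,0],[-0.028,0.0023,0],[-0.028,0.0023,0],[-0.028,0.0023,0],[0,0,0],[0,0,0]], delta_rot=[[0,0,0],[0,0,0],[0,0,0],[0,0,0],[0,0,0],[0,0,0]], jaw=0.45)

```text
time_s: 15.95
ee_pos: [0.4571, -0.0481, 0.1281]
ee_rot: [-3.14, -0.001, 1.713]
force: [0.6, 0.0, -0.1]
width: 0.551
finger_force: 0.0
```

```bash
python3 st.py
python3 - <<'E'
from h import *
s=snap("wrist");cv2.imwrite("pics/w.png",np.hstack([s["frame"],]))
W=world(snap("scene"))
m=(W[...,2]>.06)&(W[...,2]<.094)&(abs(W[...,0]-.457)<.02)&(abs(W[...,1]+.049)<.02)
print(m.sum(),W[m].mean(0),W[m].min(0),W[m].max(0))
E
```

```text
-0.14814151617873775 -0.08756408059801668 [ 0.45708651 -0.04813516  0.12807255] [ 0.55744806  0.04904782 -0.11841244] 15.95
715 plane [ 2.59993217e-02 -7.62841240e-03  1.74127967e+01]
60 -51.3 45.9
70 -49.3 45.0
80 -44.3 39.0
90 -39.9 33.1
96 [ 0.46191771 -0.04655766  0.0772391 ] [ 0.45477329 -0.0551042   0.06005436] [ 0.46608496 -0.04142297  0.09371372]
```

View pics/w.png

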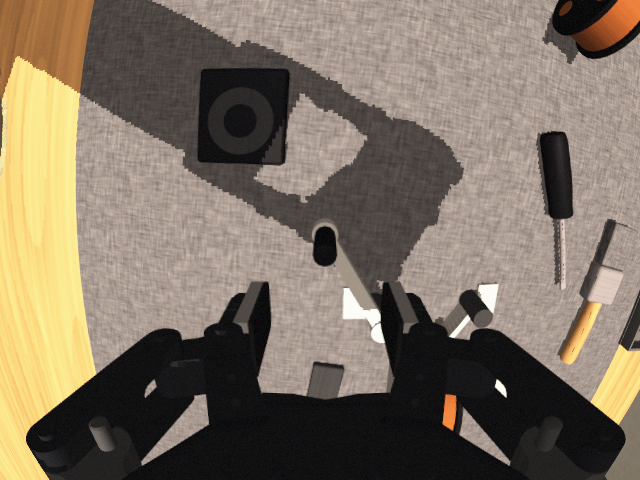

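Wrist view: the pin top at (325,248) is centred between the pads (258 and 396). The scene view puts it at (0.458, -0.0485). Descend and grip.

Request:
move_arm(dp=[[0,0,-0.021],[0,0,-0.021],[0,0,-0.021],[0,0,-0.021],[0,0,0]], delta_rot=[[0,0,0],[0,0,0],[0,0,0],[0,0,0],[0,0,0]])

```text
time_s: 16.6
ee_pos: [0.4561, -0.0476, 0.0598]
ee_rot: [-3.137, -0.003, 1.714]
force: [-0.8, 0.1, -0.3]
width: 0.547
finger_force: 0.0
```

Request:
move_arm(dp=[[0,0,0],[0,0,0],[0,0,0],[0,0,0],[0,0,0],[0,0,0],[0,0,0],[0,0,0]], delta_rot=[[0,0,0],[0,0,0],[0,0,0],[0,0,0],[0,0,0],[0,0,0],[0,0,0],[0,0,0]], jaw=0.9, newtons=20)

```text
time_s: 17.4
ee_pos: [0.4586, -0.0486, 0.0631]
ee_rot: [3.14, 0.001, 1.714]
force: [0.3, 0.9, 6.0]
width: 0.148
finger_force: 19.9
```

Run:
```python
from h import *
o=arm.observe();p=o['ee_pos'][:2];piv=np.array([.5113,-.1192]);print(p,o['force'],o['width'],np.hypot(*(p-piv)))
d=np.array([.143,-.99]);y=np.array([.99,.143])
r=p-piv;a0=np.arctan2(-(r@d),r@y);print(a0)
a=np.linspace(a0,0,25);P=piv+.088*(-np.sin(a)[:,None]*d+np.cos(a)[:,None]*y);P[0]=p
print((np.diff(P,axis=0)/.8).round(4).tolist(),P[-1])
```

```text
[ 0.45860626 -0.04858288] [0.33731699 0.93600462 6.00185031] 0.14848669865555955 0.08811020195928364
2.068401898001081
[[0.0079, 0.0053], [0.0083, 0.0046], [0.0086, 0.0039], [0.0089, 0.0032], [0.0092, 0.0024], [0.0093, 0.0016], [0.0094, 0.0008], [0.0095, -0.0001], [0.0094, -0.0009], [0.0093, -0.0017], [0.0092, -0.0025], [0.0089, -0.0033], [0.0086, -0.004], [0.0082, -0.0047], [0.0078, -0.0054], [0.0073, -0.0061], [0.0067, -0.0067], [0.0061, -0.0072], [0.0055, -0.0077], [0.0048, -0.0082], [0.0041, -0.0086], [0.0033, -0.0089], [0.0026, -0.0091], [0.0018, -0.0093]] [ 0.59842  -0.106616]
```

Gripped, with the radius to the pivot at 88.1 mm as it must be. Swinging it shut along the arc.

Request:
move_arm(dp=[[0.0079,0.0053,0.002],[0.0083,0.0046,0],[0.0086,0.0039,0],[0.0089,0.0032,0],[0.0092,0.0024,0],[0.0093,0.0016,0],[0.0094,0.0008,0],[0.0095,-0.0001,0]], delta_rot=[[0,0,0],[0,0,0],[0,0,0],[0,0,0],[0,0,0],[0,0,0],[0,0,0],[0,0,0]])

```text
time_s: 18.2
ee_pos: [0.5149, -0.0304, 0.0633]
ee_rot: [-3.141, -0.001, 1.714]
force: [-1.5, 3.8, -2.1]
width: 0.142
finger_force: 20.1
```

Request:
move_arm(dp=[[0.0094,-0.0009,0],[0.0093,-0.0017,0],[0.0092,-0.0025,0],[0.0089,-0.0033,0],[0.0086,-0.004,0],[0.0082,-0.0047,0],[0.0078,-0.0054,0],[0.0073,-0.0061,0]], delta_rot=[[0,0,0],[0,0,0],[0,0,0],[0,0,0],[0,0,0],[0,0,0],[0,0,0],[0,0,0]])

```text
time_s: 19.0
ee_pos: [0.5697, -0.0544, 0.0636]
ee_rot: [-3.141, 0.0, 1.714]
force: [-0.5, 0.7, -2.8]
width: 0.145
finger_force: 19.7
```

Request:
move_arm(dp=[[0.0067,-0.0067,0],[0.0061,-0.0072,0],[0.0055,-0.0077,0],[0.0048,-0.0082,0],[0.0041,-0.0086,0],[0.0033,-0.0089,0],[0.0026,-0.0091,0],[0.0018,-0.0093,0]], delta_rot=[[0,0,0],[0,0,0],[0,0,0],[0,0,0],[0,0,0],[0,0,0],[0,0,0],[0,0,0]])

```text
time_s: 19.8
ee_pos: [0.5984, -0.1068, 0.0638]
ee_rot: [3.14, 0.0, 1.714]
force: [1.7, 2.6, -7.1]
width: 0.144
finger_force: 19.5
```

Request:
move_arm(dp=[[0.0002,-0.0015,0],[0,0,0],[0,0,0]], delta_rot=[[0,0,0],[0,0,0],[0,0,0]])

```text
time_s: 20.1
ee_pos: [0.5985, -0.1078, 0.0639]
ee_rot: [3.139, 0.001, 1.714]
force: [5.5, 0.9, -7.9]
width: 0.143
finger_force: 19.5
```

Request:
move_arm(dp=[[0,0,0],[0,0,0],[0,0,0],[0,0,0]], delta_rot=[[0,0,0],[0,0,0],[0,0,0],[0,0,0]], jaw=0.65)

```text
time_s: 20.5
ee_pos: [0.5977, -0.1077, 0.0643]
ee_rot: [3.141, 0.001, 1.714]
force: [-0.7, -0.3, 0.3]
width: 0.351
finger_force: 0.0
```

Request:
move_arm(dp=[[0,0,0.02],[0,0,0.04],[0,0,0.05],[-0.01,0.05,0.02],[-0.01,0.06,0],[-0.01,0.06,0],[-0.01,0.05,0],[0,0,0]], delta_rot=[[0,0,0],[0,0,0],[0,0,0],[0,0,0],[0,0,0],[0,0,0],[0,0,0],[0,0,0]])

```text
time_s: 21.3
ee_pos: [0.5646, 0.073, 0.1692]
ee_rot: [3.141, -0.001, 1.719]
force: [0.6, -0.1, -0.6]
width: 0.35
finger_force: 0.0
```

```bash
python3 st.py; python3 r.py -62 46
python3 - <<'E'
from h import *
s=snap("top");W=world(s)
m=(W[...,2]>.075)&(abs(W[...,0]-.598)<.02)&(abs(W[...,1]+.107)<.02);m&=W[...,2]<.105
p=W[m].mean(0)[:2];r=p-np.array([.5113,-.1192]);print("pin",m.sum(),p,"a",np.arctan2(-(r@[.143,-.99]),r@[.99,.143]))
cv2.imwrite("pics/e.png",np.hstack([s["frame"][140:300,330:530],snap("scene")["frame"][150:310,120:320]]).repeat(2,0).repeat(2,1))
E
```

```text
-0.2526512557189446 0.0362094342846573 [0.56461836 0.07296261 0.16917859] [ 0.58015209 -0.06348201 -0.56846007] 21.3
698 plane [ 2.23231182e-02 -1.30703764e-02  1.77320378e+01]
60 -46.6 45.5
70 -46.7 45.5
80 -46.6 40.0
90 -37.5 32.7
dock-frame rect ((-1.891845703125, -0.53289794921875), (95.92654418945312, 34.790279388427734), 1.166957974433899) [-50.158573 -18.367485] [45.795204 17.291788] 1116 zmax 0.103741690800223
pin 72 [ 0.59651721 -0.10166464] a 0.05948759762131235
```

View pics/e.png

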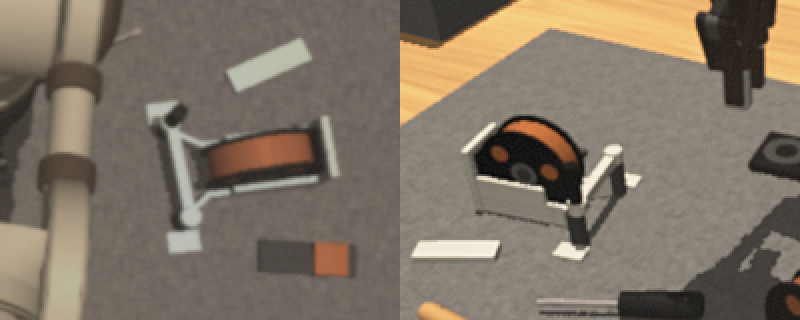

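The reel is home (x≈-1.9, y≈-0.5, 1° off) and the gate lies across the lane at about 0.06 rad. A gentle nudge with shut fingers behind the pin will make sure it is on its stop.

Request:
move_arm(dp=[[0.009,-0.046,0],[0.009,-0.046,0],[0.009,-0.046,0],[0.0095,-0.046,0],[0,0,-0.044],[0,0,-0.044],[0,0,-0.044],[0,0,0]], delta_rot=[[0,0,0],[0,0,0],[0,0,0],[0,0,0],[0,0,0],[0,0,0],[0,0,0],[0,0,0]], jaw=1)

```text
time_s: 22.3
ee_pos: [0.5902, -0.079, 0.0566]
ee_rot: [-3.132, -0.005, 1.711]
force: [-1.0, 0.5, -1.0]
width: -0.0
finger_force: 0.0
```

Request:
move_arm(dp=[[0.0006,-0.004,0],[0.0006,-0.004,0],[0.0006,-0.004,0],[0.0006,-0.004,0],[0,0,0],[0,0,0]], delta_rot=[[0,0,0],[0,0,0],[0,0,0],[0,0,0],[0,0,0],[0,0,0]])

```text
time_s: 22.9
ee_pos: [0.5979, -0.0884, 0.0646]
ee_rot: [3.138, -0.005, 1.714]
force: [-1.3, 12.0, 6.7]
width: 0.001
finger_force: 6.5
```

Request:
move_arm(dp=[[0.0004,-0.0025,0],[0.0004,-0.0025,0],[0,0,0],[0,0,0]], delta_rot=[[0,0,0],[0,0,0],[0,0,0],[0,0,0]])

```text
time_s: 23.3
ee_pos: [0.5979, -0.0887, 0.0645]
ee_rot: [3.139, -0.011, 1.714]
force: [-2.3, 23.0, 9.6]
width: -0.002
finger_force: 12.1
```

Firm at the stop: 23 N with no further travel, and TCP x is where a≈0 predicts. Back off, rise and hand in.

Request:
move_arm(dp=[[-0.001,0.008,0],[-0.003,0.02,0],[-0.004,0.03,0],[0,0.03,0.03],[0,0.03,0.05],[0,0.02,0.04],[0,0,0],[0,0,0]], delta_rot=[[0,0,0],[0,0,0],[0,0,0],[0,0,0],[0,0,0],[0,0,0],[0,0,0],[0,0,0]])

```text
time_s: 24.1
ee_pos: [0.5918, 0.0151, 0.1598]
ee_rot: [3.138, 0.002, 1.715]
force: [-0.6, -0.1, -0.6]
width: 0.001
finger_force: 0.0
```

```bash
python3 r.py -62 46; python3 -c "
from h import *
W=world(snap('top'));m=(W[...,2]>.075)&(abs(W[...,0]-.598)<.02)&(abs(W[...,1]+.107)<.02)&(W[...,2]<.105)
print(W[m].mean(0),arm.observe()['force'])
print(arm.close_job())"
```

```text
dock-frame rect ((-2.2017173767089844, -0.45967674255371094), (95.59500122070312, 34.714508056640625), 0.6489134430885315) [-49.81377  -18.310383] [45.442287 16.949768] 1108 zmax 0.10504204493161118
[nan nan nan] [ 0.30633863  0.63805795 -0.34092039]
the job is handed in; nothing more can be done
None<string>:4: RuntimeWarning: Mean of empty slice.
  ret = um.true_divide(
```

The job is handed in after about 24 s; no verdict was returned. The reel was rolled over the sill and measured about 2 mm from home and upright. The gate was pushed to its stop and released; the arm hid the pin in the last picture, so shut rests on the 23 N felt at the stop.

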